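# Load the dishes into the warming station

### The job

Slide the three culture dishes that stand on the warming station's deck into its three empty wells, one dish to each well, so that each lies flat on the bottom of its well. Push them along the deck: do not lift them off it or tip them over. Leave the dish that already sits in a well where it is, and do not disturb the things beside the station.

Things in the scene. Friction and masses are not known exactly. Their poses are not given: they have to be found in the camera images.
- station: low warming station, fixed, 250 mm deep (x), 376 mm wide (y), top 30 mm above the bench; origin: centre of its underside, x away from its loading side. From x = -125 to +29 mm a flat smooth black loading deck without rims; then the row of nest blocks, at the same height without a step, well centres at x = +75, y = -138, -46, +46, +138 mm
- nest0_mouth (a point): square bare-aluminium nest block, 92 mm wide, its top level with the deck, with one round well 68 mm in diameter, 10 mm deep, flat floor, 1.5 mm chamfer. This point: centre of the well's mouth, at deck height, z up. Four identical blocks stand side by side along the station's far side, in any order; one of the four wells holds a dish from the start
- nest1_mouth (a point): square bare-aluminium nest block, 92 mm wide, its top level with the deck, with one round well 68 mm in diameter, 10 mm deep, flat floor, 1.5 mm chamfer. This point: centre of the well's mouth, at deck height, z up. Four identical blocks stand side by side along the station's far side, in any order; one of the four wells holds a dish from the start
- nest2_mouth (a point): square bare-aluminium nest block, 92 mm wide, its top level with the deck, with one round well 68 mm in diameter, 10 mm deep, flat floor, 1.5 mm chamfer. This point: centre of the well's mouth, at deck height, z up. Four identical blocks stand side by side along the station's far side, in any order; one of the four wells holds a dish from the start
- nest3_mouth (a point): square bare-aluminium nest block, 92 mm wide, its top level with the deck, with one round well 68 mm in diameter, 10 mm deep, flat floor, 1.5 mm chamfer. This point: centre of the well's mouth, at deck height, z up. Four identical blocks stand side by side along the station's far side, in any order; one of the four wells holds a dish from the start
- dish0: closed round culture dish, whitish plastic with a dull pink disc on top, 60 mm diameter, 18 mm tall, 25 to 50 g; origin at the centre of its underside, z up. One of four identical dishes: one sits in a well from the start (its top 8 mm above the deck), the other three stand on the loading deck
- dish1: closed round culture dish, whitish plastic with a dull pink disc on top, 60 mm diameter, 18 mm tall, 25 to 50 g; origin at the centre of its underside, z up. One of four identical dishes: one sits in a well from the start (its top 8 mm above the deck), the other three stand on the loading deck
- dish2: closed round culture dish, whitish plastic with a dull pink disc on top, 60 mm diameter, 18 mm tall, 25 to 50 g; origin at the centre of its underside, z up. One of four identical dishes: one sits in a well from the start (its top 8 mm above the deck), the other three stand on the loading deck
- dish3: closed round culture dish, whitish plastic with a dull pink disc on top, 60 mm diameter, 18 mm tall, 25 to 50 g; origin at the centre of its underside, z up. One of four identical dishes: one sits in a well from the start (its top 8 mm above the deck), the other three stand on the loading deck
- tipbox: closed grey and white box of pipette tips, 88 by 123 mm, 62 mm tall, loose on the bench to the left; origin at the centre of its underside. Leave it alone
- bottle: small closed bottle, 48 mm diameter, 95 mm tall, loose on the bench to the right; origin at the centre of its underside. Leave it alone
- padtray: empty shallow steel tray, 110 by 80 mm, 22 mm tall, loose on the bench to the right; origin at the centre of its underside. Leave it alone
There are look-alikes about, which are no part of the job. What is shaped like the dish1 but turquoise or yellow is not meant.

How it is judged (in metres and radians):
At the end, for the whole second after the job is handed in: Every one of the four wells holds exactly one dish: each dish's centre is within 6 mm of its well's centre, its underside at least 8 mm below the deck (the floor is 10 mm below), level within 0.06 rad and at rest (under 20 mm/s). The dish that was in a well at the start is still in that well (((horizontal distance between dish1 and nest1_mouth below 0.006 m and z of dish1 in the frame of nest1_mouth below -0.008 m and angle between dish1's own z axis and vertical below 0.06 rad and linear speed of dish1 below 0.02 m/s) or (horizontal distance between dish2 and nest1_mouth below 0.006 m and z of dish2 in the frame of nest1_mouth below -0.008 m and angle between dish2's own z axis and vertical below 0.06 rad and linear speed of dish2 below 0.02 m/s) or (horizontal distance between dish3 and nest1_mouth below 0.006 m and z of dish3 in the frame of nest1_mouth below -0.008 m and angle between dish3's own z axis and vertical below 0.06 rad and linear speed of dish3 below 0.02 m/s)) and ((horizontal distance between dish1 and nest2_mouth below 0.006 m and z of dish1 in the frame of nest2_mouth below -0.008 m and angle between dish1's own z axis and vertical below 0.06 rad and linear speed of dish1 below 0.02 m/s) or (horizontal distance between dish2 and nest2_mouth below 0.006 m and z of dish2 in the frame of nest2_mouth below -0.008 m and angle between dish2's own z axis and vertical below 0.06 rad and linear speed of dish2 below 0.02 m/s) or (horizontal distance between dish3 and nest2_mouth below 0.006 m and z of dish3 in the frame of nest2_mouth below -0.008 m and angle between dish3's own z axis and vertical below 0.06 rad and linear speed of dish3 below 0.02 m/s)) and ((horizontal distance between dish1 and nest3_mouth below 0.006 m and z of dish1 in the frame of nest3_mouth below -0.008 m and angle between dish1's own z axis and vertical below 0.06 rad and linear speed of dish1 below 0.02 m/s) or (horizontal distance between dish2 and nest3_mouth below 0.006 m and z of dish2 in the frame of nest3_mouth below -0.008 m and angle between dish2's own z axis and vertical below 0.06 rad and linear speed of dish2 below 0.02 m/s) or (horizontal distance between dish3 and nest3_mouth below 0.006 m and z of dish3 in the frame of nest3_mouth below -0.008 m and angle between dish3's own z axis and vertical below 0.06 rad and linear speed of dish3 below 0.02 m/s)) and horizontal distance between dish0 and nest0_mouth below 0.006 m and z of dish0 in the frame of nest0_mouth below -0.008 m and angle between dish0's own z axis and vertical below 0.06 rad and linear speed of dish0 below 0.02 m/s); the robot touches nothing.
It fails at once if a dish is lifted off the deck (its underside more than 15 mm above the deck) (z of any of dish0, dish1, dish2, dish3 in the frame of station above 0.045 m).
It fails at once if a dish is tipped by more than 0.6 rad (angle between any of dish0, dish1, dish2, dish3's own z axis and vertical above 0.6 rad).
It fails at once if the dish already in a well is moved by more than 12 mm (distance of dish0 from where it was at the start of the episode above 0.012 m).
It fails at once if a thing beside the station is moved by more than 20 mm (distance of any of tipbox, bottle, padtray from where it was at the start of the episode above 0.02 m).
It also fails if it takes over 64 s, if anything falls off the work surface, if the arm or the gripper's body presses on something with over 40 N, if the wrist force passes 120 N, or if a joint passes its speed limit or range.

### The arm

A 6-joint arm with a two-finger parallel gripper is mounted at the origin on the work surface. World frame = base frame: x ahead of the robot, y to its left, z up, the work surface at z = 0. Lengths are in mm, angles in rad, forces in N, time in s.
With the tool pointing down it reaches from about 275 to 750 mm from the base axis. Payload 10.2 kg.
Tool frame: the origin (TCP) lies between the finger pads; the fingertips stand 8 mm ahead of it and the grasp point (between the pads) lies 11 mm behind it; z points along the fingers, y is the line along which they close (so a half turn about z gives the same grasp; the last joint's range is limited). The gripper opens to 85 mm and grips with 20 to 120 N. Pads are 22 mm wide; open, the fingers measure 114 mm over their backs; the gripper's body (76 mm by 85 mm) begins 54 mm behind the grasp point. The pads swing forward as they close: fully open they stand 13 mm farther back than shut.
Start: joints at [0.97, 0.313, 1.498, -0, 1.331, -0.223], TCP at [193.673, 487.977, 239.294] pointing down, gripper open.
Joint ranges: [-2.94, 2.94], [-0.97, 2.17], [0.19, 2.56], [-1.23, 4.37], [0.02, 3.11], [-2.88, 2.88]. Speed limits (rad/s): [2.39, 2.39, 3.01, 3.14, 3.14, 3.14].

### API

Orientations are given as a unit quaternion [w, x, y, z].
In Python, from rig import * gives the robot as it stands.
- The arm moves only by the shell command python3 -m handwheel 'ROWS' [FORCE]. ROWS is JSON, a list that holds one entry, the list of rows, each a list of 7 numbers: the shift along the world's x, y, z in mm, then the turn, a rotation vector about the world's x, y, z in degrees, then the opening, from -1 (shut) to 1 (fully open). A call has 1 to 8 rows; each row shifts and turns the commanded pose from where the row before left it; what a row does not reach is not made up. A row lasts 1/8 s, in which the tool goes at most 62.5 mm and 10.7 degrees, less where a joint would pass 70% of its speed; a pose out of reach is approached as far as the arm can. A call is refused whole if a number of a shift passes 62.5 or a number of a turn 10.7, either way. A call with a gripper value outside its range is refused whole. The fingers move at their own pace and stop on an object; FORCE is the grip in N (left out, the last holds). Time passes only in rows, so rows that do not move let the fingers close. It gives the time, the measured TCP pose, the force, the opening and the grip force at its end, in the units of the state.
- sense(): the state, without advancing time (a new reading comes with each control period).
- capture(name): name is "scene" or "top" or "wrist"; returns a dict with "image" (384x512x3 uint8, red, green, blue), "fx", "fy", "cx", "cy" (pixels), "rvec" (rotation vector, rad) and "tvec" (3), from world to camera coordinates, as OpenCV has them; the wrist camera has in their place "hand_eye" (4x4, takes a point from camera to tool coordinates, whose origin is the TCP and whose axes are the flange's). Camera axes: x right, y down, z forward; pixel columns grow to the right and rows downward; lengths in mm; the calibration is good to about 2 mm. A picture is of the moment at which its call begins: read the wrist's pose just before it. There is no depth.
- finish_job(): hands the job in; it is judged then, once.
The state is a dict: "time_s": time; "joints": joint angles; "dq": joint speeds; "tau": joint torques, N m; "eef_pos": TCP position; "ee_rot": TCP orientation; "force": force on the tool from outside, world axes, zero at the start; "wrist_torque": the same for the moment, N m; "grip_width": opening from 0.0 (shut) to 1.0 (fully open); "grip_force": force on a finger pad.
Only numpy, scipy, OpenCV 4.12 (cv2) and the standard library are available. Lean on these libraries where they do the work, as an engineer would, in place of code of your own. Each camera call takes 0.05 s, during which the arm holds its last target. There are 200 camera calls.

## Working session

There is one attempt and no reset: what is moved stays moved. The work goes in short steps, Python scripts to look and compute and a shell command to move; the robot and the scene stay as the last step left them, time stands still between calls to the robot, and variables do not carry over. Pictures are saved under pics/ and viewed, at most 10 in all, crops included, and the job is handed in when it is done.

```bash
mkdir -p pics
python3 - <<'E'
from rig import *
import cv2,json
s=sense();print(s)
for n in("scene","top"):
    c=capture(n);cv2.imwrite(f"pics/{n}0.png",cv2.resize(c["image"][:,:,::-1],(800,600),interpolation=cv2.INTER_CUBIC))
    print(n,{k:v for k,v in c.items() if k!="image"})
E
```

```text
{'time_s': 0.0, 'joints': array([ 9.69586247e-01,  3.13445549e-01,  1.49844849e+00, -7.77503401e-06,
        1.33101694e+00, -2.23431916e-01]), 'dq': array([ 0.00029381, -0.00095478, -0.00112721,  0.00028618, -0.00112239,
       -0.00024163]), 'tau': array([ 1.77437381e-03, -4.12266755e+01, -2.59744298e+01, -5.48268997e-05,
        4.08675929e-03, -4.66147483e-06]), 'eef_pos': array([193.52981598, 487.75272669, 238.73306025]), 'ee_rot': array([-2.60692413e-04,  1.87766902e-01,  9.82213396e-01, -6.05435402e-04]), 'force': array([ 0.56371547, -0.0390875 ,  0.11751125]), 'wrist_torque': array([ 0.00921025,  0.01287132, -0.02924431]), 'grip_force': 0.0, 'grip_width': 0.999426362182873}
scene {'fx': 348.557241482549, 'fy': 348.557241482549, 'cx': 256.1433491733951, 'cy': 187.65895059357382, 'rvec': array([ 0.76852373,  2.48457798, -1.23332852]), 'tvec': array([ 430.69789752, -141.25445354, 1244.77175121])}
top {'fx': 454.4992571628154, 'fy': 454.4992571628154, 'cx': 254.24643434565823, 'cy': 200.76793912799758, 'rvec': array([ 2.19360386, -2.19612839,  0.09299841]), 'tvec': array([ -10.9920938 ,  514.09970589, 1305.29067154])}
```

View pics/top0.png

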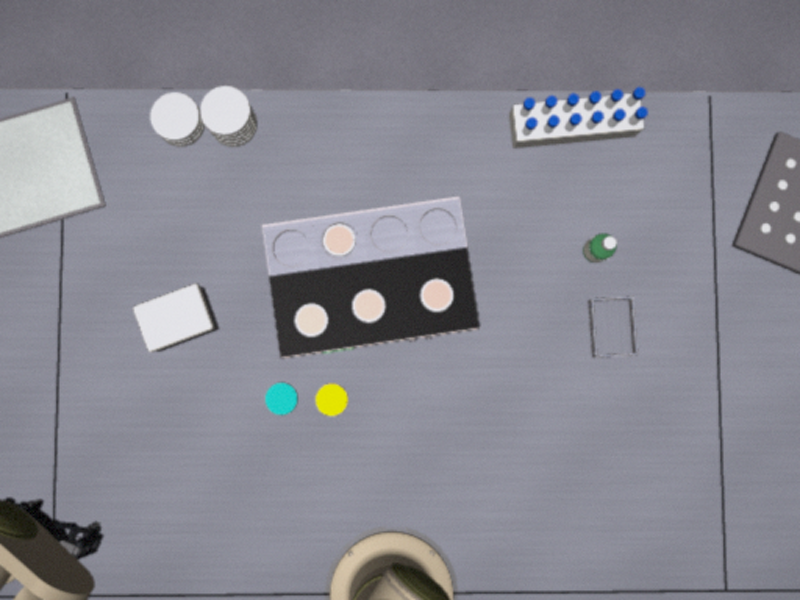

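View pics/scene0.png

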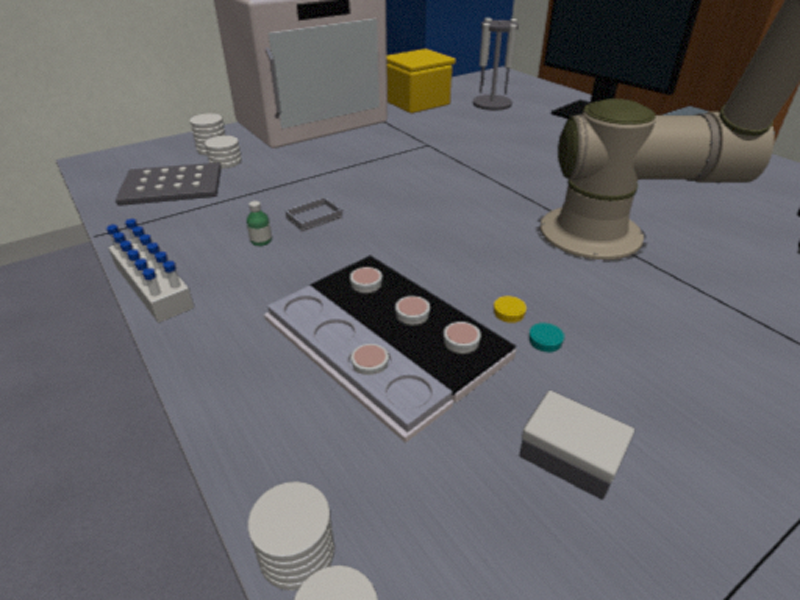

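The top view shows three pink dishes on the black deck at about (311,320), (369,306) and (437,295). The empty wells are at (291,246), (389,234) and (438,225), and the filled well is at (339,240). The tip box is to the left of the station; the bottle and tray are to the right. The scene view confirms the layout and shows that the turquoise and yellow discs are lying on the bench.

```bash
cat > h.py <<'E'
from rig import *
import numpy as np,cv2
from scipy.spatial.transform import Rotation as R
def cam(n):
    s=sense();c=capture(n);K=np.array([[c["fx"],0,c["cx"]],[0,c["fy"],c["cy"]],[0,0,1]])
    if n=="wrist":
        q=s["ee_rot"];T=np.eye(4);T[:3,:3]=R.from_quat([q[1],q[2],q[3],q[0]]).as_matrix();T[:3,3]=s["eef_pos"]
        T=T@np.array(c["hand_eye"])
    else:
        r=cv2.Rodrigues(c["rvec"])[0];T=np.eye(4);T[:3,:3]=r.T;T[:3,3]=-r.T@c["tvec"]
    return c["image"],K,T
def ray(K,T,uv):
    d=T[:3,:3]@np.linalg.inv(K)@np.array([uv[0],uv[1],1.]);return T[:3,3],d/np.linalg.norm(d)
def onz(K,T,uv,z):
    o,d=ray(K,T,uv);return (o+d*(z-o[2])/d[2])
def tri(rays):
    A=sum(np.eye(3)-np.outer(d,d) for o,d in rays);b=sum((np.eye(3)-np.outer(d,d))@o for o,d in rays);return np.linalg.solve(A,b)
E
python3 - <<'E'
from h import *
im,K,T=cam("top");f=1.5625
for n,z,p in [("corner",30,(262,225)),("corner",30,(460,197)),("corner",30,(479,328)),("corner",30,(281,357)),("dA",48,(311,320)),("dB",48,(369,306)),("dC",48,(437,295)),("well",30,(291,246)),("occ",38,(339,240)),("well",30,(389,234)),("well",30,(438,225)),("bottle",95,(610,243)),("tray",22,(590,297))]:
    print(n,onz(K,T,(np.array(p)+.5)/f-.5,z).round(1))
E
```

```text
corner [678.8 239.8  30. ]
corner [ 732.3 -128.5   30. ]
corner [ 487.2 -161.7   30. ]
corner [434.3 202.4  30. ]
dA [501.2 146.   48. ]
dB [526.6  40.9  48. ]
dC [546.7 -83.1  48. ]
well [639.6 185.8  30. ]
occ [649.5  96.5  38. ]
well [662.3   4.3  30. ]
well [679.3 -87.   30. ]
bottle [ 634.8 -387.5   95. ]
tray [ 545.4 -371.1   22. ]
```

```bash
python3 -m handwheel '[[[30,-46,6,0,0,3.8,-0.1],[30,-46,6,0,0,3.8,-0.1],[30,-46,6,0,0,3.8,-0.1],[30,-46,6,0,0,3.8,-0.1],[30,-46,6,0,0,3.8,-0.1],[30,-46,6,0,0,3.8,-0.1],[30,-46,6,0,0,3.8,-0.1],[30,-46,6,0,0,3.8,-0.1]]]' 30
```

```text
time_s: 1.15
eef_pos: [434.3, 118.3, 287.5]
ee_rot: [-0.0, -0.077, 0.997, 0.0]
force: [1.3, 1.0, -0.1]
grip_width: 0.45
grip_force: 0.0
```

```bash
python3 -m handwheel '[[[20,-40,10,0,0,0,-0.1],[0,0,0,0,0,0,-0.1],[0,0,0,0,0,0,-0.1]]]'
python3 - <<'E'
from h import *
im,K,T=cam("wrist");np.savez("w1.npz",im=im,K=K,T=T);print(T.round(2),K.round(1))
cv2.imwrite("pics/w1.png",cv2.resize(im[:,:,::-1],(800,600),interpolation=cv2.INTER_CUBIC))
E
```

```text
time_s: 1.52
eef_pos: [453.3, 80.4, 297.0]
ee_rot: [-0.0, -0.076, 0.997, 0.0]
force: [-0.2, 0.4, 1.0]
grip_width: 0.451
grip_force: 0.0
[[-1.5000e-01  9.5000e-01  2.6000e-01  3.8820e+02]
 [ 9.9000e-01  1.5000e-01  4.0000e-02  6.9830e+01]
 [ 0.0000e+00  2.6000e-01 -9.7000e-01  4.3131e+02]
 [ 0.0000e+00  0.0000e+00  0.0000e+00  1.0000e+00]] [[299.7   0.  258.1]
 [  0.  299.7 190.6]
 [  0.    0.    1. ]]
```

View pics/w1.png

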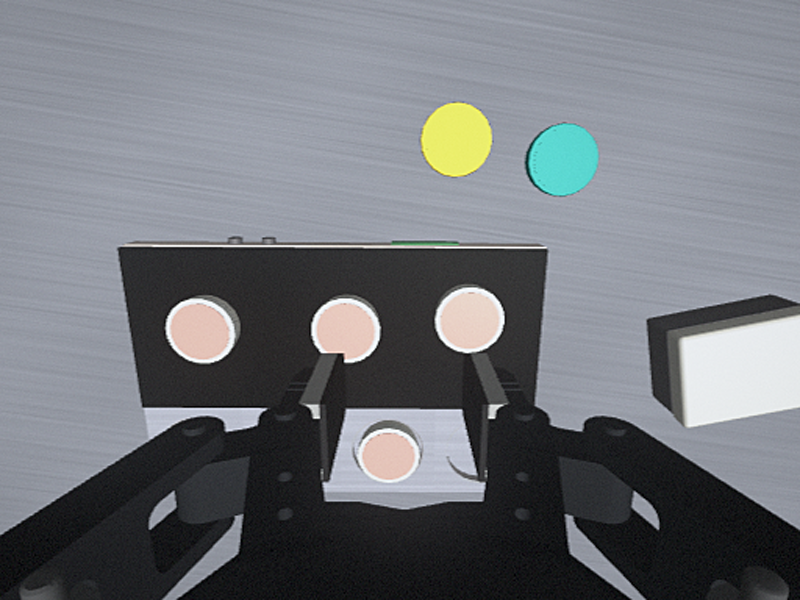

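The wrist view shows the three dishes at (202,330), (346,330) and (470,320), and the filled dish at (388,455). The wells are mostly hidden behind the gripper, so I'll move forward for a second view.

```bash
python3 -m handwheel '[[[45,-14,0,0,0,0,-0.1],[45,-14,0,0,0,0,-0.1],[45,-14,0,0,0,0,-0.1],[0,0,0,0,0,0,-0.1],[0,0,0,0,0,0,-0.1]]]'
python3 - <<'E'
from h import *
im,K,T=cam("wrist");np.savez("w2.npz",im=im,K=K,T=T)
cv2.imwrite("pics/w2.png",cv2.resize(im[:,:,::-1],(800,600),interpolation=cv2.INTER_CUBIC))
E
```

```text
time_s: 2.2
eef_pos: [588.0, 39.1, 297.2]
ee_rot: [-0.0, -0.077, 0.997, 0.0]
force: [-0.1, 0.2, -0.3]
grip_width: 0.452
grip_force: 0.0
```

View pics/w2.png

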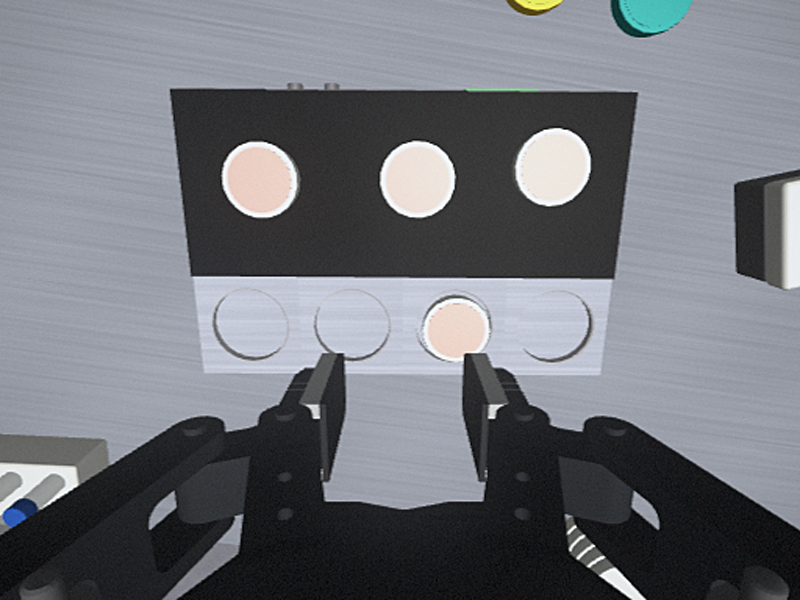

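The second view shows the dish tops at (260,179), (418,179) and (553,167). The empty wells are at about (251,324), (352,325) and (555,326), the filled one is at (457,329), and the deck corners are at (170,90) and (637,94).

Run:
```python
from h import *
f=1.5625;nat=lambda p:(np.array(p,float)+.5)/f-.5
V={}
for n,seeds in(("w1",[(470,320),(346,325),(202,330)]),("w2",[(553,167),(418,179),(260,179)])):
    d=np.load(n+".npz");im,K,T=d["im"],d["K"],d["T"]
    b=cv2.resize(im,(2048,1536),interpolation=cv2.INTER_CUBIC);m=(b.min(2)>130).astype(np.uint8)
    cs=cv2.findContours(m,cv2.RETR_EXTERNAL,cv2.CHAIN_APPROX_NONE)[0]
    out=[]
    for s in seeds:
        c=[c for c in cs if cv2.pointPolygonTest(c,tuple(float(x*2.56) for x in s),False)>=0]
        c=min(c,key=cv2.contourArea);e=cv2.fitEllipse(cv2.convexHull(c));out.append((np.array(e[0])+.5)/4-.5);print(n,s,np.round(np.array(e[0])/2.56,1),np.round(np.array(e[1])/2.56,1))
    V[n]=(K,T,out)
for i in range(3):
    print("dish",i,"tri",tri([ray(V[n][0],V[n][1],V[n][2][i]) for n in V]).round(1),*[onz(V[n][0],V[n][1],V[n][2][i],48).round(1)[:2] for n in V])
K,T,_=V["w2"];K1,T1,_=V["w1"]
print("corner heights",tri([ray(K,T,nat((170,90))),ray(K1,T1,nat((119,248)))]).round(1),tri([ray(K,T,nat((637,94))),ray(K1,T1,nat((547,247)))]).round(1))
mod=np.array([(-125,-188),(-125,188),(29,-188),(29,188),(125,-188),(125,188),(75,-138),(75,-46),(75,138)],float)
px=[(170,90),(637,94),(192,277),(614,279),(205,373),(600,375),(251,324),(352,325),(555,326)]
W=np.array([onz(K,T,nat(p),30)[:2] for p in px])
a=mod-mod.mean(0);b=W-W.mean(0);th=np.arctan2((a[:,0]*b[:,1]-a[:,1]*b[:,0]).sum(),(a*b).sum())
Rm=np.array([[np.cos(th),-np.sin(th)],[np.sin(th),np.cos(th)]]);t=W.mean(0)-Rm@mod.mean(0)
print("yaw",np.degrees(th),"t",t,"res",(W-(mod@Rm.T+t)).round(1).tolist())
for y in(-138,-46,46,138):print("well",y,(Rm@[75,y]+t).round(1))
for i in range(3):
  D=onz(K,T,V["w2"][2][i],48)[:2];print("dish in station",(Rm.T@(D-t)).round(1))
np.savez("st.npz",Rm=Rm,t=t)
print(sense()["joints"].round(2))
```

```text
w1 (470, 320) [469.6 319.8] [65.9 70.3]
w1 (346, 325) [345.7 330.3] [65.2 69.9]
w1 (202, 330) [200.4 330.8] [63.5 72.2]
w2 (553, 167) [565.2 250.6] [ 545.3 1871. ]
w2 (418, 179) [565.2 250.6] [ 545.3 1871. ]
w2 (260, 179) [565.2 250.6] [ 545.3 1871. ]
dish 0 tri [557.1 189.8 -69.4] [500.7 144.7] [564.5 170.2]
dish 1 tri [504.1  75.8 231. ] [526.3  40.7] [564.5 170.2]
dish 2 tri [484.1  42.9 328.4] [545.7 -83.2] [564.5 170.2]
corner heights [ 489.3 -165.3   25.7] [433.  206.8  19.1]
yaw 8.466626963295365 t [582.12125668  38.02731902] res [[3.4, 2.8], [4.8, -2.3], [1.0, 3.0], [1.5, -2.5], [-4.1, 4.1], [-2.8, -4.9], [-1.7, 0.9], [-1.1, -0.1], [-1.1, -0.8]]
well -138 [676.6 -87.4]
well -46 [663.1   3.6]
well 46 [649.5  94.6]
well 138 [636.  185.6]
dish in station [  2.  133.4]
dish in station [  2.  133.4]
dish in station [  2.  133.4]
[-0.13  0.43  1.19  0.    1.53 -1.86]
```

```bash
cat > fit.py <<'E'
from h import *
f=1.5625;nat=lambda p:(np.array(p,float)+.5)/f-.5
mod=np.array([(-125,-188),(-125,188),(29,-188),(29,188),(125,-188),(125,188),(75,-138),(75,-46),(75,138)],float)
def dish_px(im,seeds):
    b=cv2.resize(im,(2048,1536),interpolation=cv2.INTER_CUBIC);m=(b.min(2)>130).astype(np.uint8)
    cs=cv2.findContours(m,cv2.RETR_LIST,cv2.CHAIN_APPROX_NONE)[0];out=[]
    for s in seeds:
        c=min([c for c in cs if 12000<cv2.contourArea(c)<80000],key=lambda c:np.linalg.norm(c.reshape(-1,2).mean(0)-np.array(s)*2.56))
        e=cv2.fitEllipse(cv2.convexHull(c));out.append((np.array(e[0])+.5)/4-.5)
    return out
def fit(K,T,px):
    from scipy.optimize import least_squares
    def r(p):
        c,s=np.cos(p[2]),np.sin(p[2]);W=np.array([onz(K,T,nat(q),p[3])[:2] for q in px])
        return (W-(mod@np.array([[c,s],[-s,c]])+p[:2])).ravel()
    o=least_squares(r,[582,38,.147,30]);return o.x,np.abs(o.fun).max()
E
python3 - <<'E'
from fit import *
px=[(170,90),(637,94),(192,277),(614,279),(205,373),(600,375),(251,324),(352,325),(555,326)]
d=np.load("w2.npz");p,res=fit(d["K"],d["T"],px);print(p.round(3),"maxres",res.round(1))
Rm=np.array([[np.cos(p[2]),-np.sin(p[2])],[np.sin(p[2]),np.cos(p[2])]])
d1=np.load("w1.npz")
a=dish_px(d["im"],[(553,167),(418,179),(260,179)]);b=dish_px(d1["im"],[(470,320),(346,325),(202,330)])
for u,v in zip(a,b):
    D=onz(d["K"],d["T"],u,p[3]+18)[:2];print("tri",tri([ray(d["K"],d["T"],u),ray(d1["K"],d1["T"],v)]).round(1),"dish",D.round(1),"station",(Rm.T@(D-p[:2])).round(1))
for y in(-138,-46,46,138):print("well",y,(Rm@[75,y]+p[:2]).round(1))
# top camera check
im,K,T=cam("top")
E
```

```text
[5.83858e+02 3.82000e+01 1.48000e-01 2.23440e+01] maxres 2.0
tri [501.1 144.9  46.7] dish [500.7 146.8] station [-66.2 119.7]
tri [526.8  40.6  46.6] dish [526.9  40.8] station [-56.  11.]
tri [546.2 -83.7  46.7] dish [546.6 -85.5] station [ -55.1 -116.9]
well -138 [678.4 -87.3]
well -46 [664.8   3.7]
well 46 [651.3  94.7]
well 138 [637.7 185.7]
```

Both views agree: dish tops are at z ≈ 47 and the deck is at about 30. I'll start with dish A, turning the tool to its push direction (16.4°) and coming down behind it.

```bash
python3 -m handwheel '[[[-45,31,0,0,0,2.6,-0.1],[-45,31,0,0,0,2.6,-0.1],[-45,31,0,0,0,2.5,-0.1],[0,0,-50,0,0,0,-0.1],[0,0,-50,0,0,0,-0.1],[0,0,-50,0,0,0,-0.1],[0,0,-50,0,0,0,-0.1],[0,0,-32,0,0,0,-0.1]]]'; python3 -m handwheel '[[[0,0,-10,0,0,0,-0.1],[0,0,-8,0,0,0,-0.1],[0,0,0,0,0,0,-0.1],[0,0,0,0,0,0,-0.1]]]'
```

```text
time_s: 3.3
eef_pos: [452.3, 131.3, 64.1]
ee_rot: [-0.0, -0.143, 0.99, 0.0]
force: [0.8, 0.8, -0.4]
grip_width: 0.451
grip_force: 0.0
time_s: 3.8
eef_pos: [454.2, 131.0, 48.2]
ee_rot: [0.001, -0.143, 0.99, -0.0]
force: [0.4, 0.3, -0.0]
grip_width: 0.451
grip_force: 0.0
```

```bash
for i in 1 2 ; do python3 -m handwheel '[[[0,0,-2,0,0,0,-0.1],[0,0,0,0,0,0,-0.1]]]' | egrep 'eef_pos|force:'; done
python3 - <<'E'
from h import *
im,K,T=cam("wrist");np.savez("w3.npz",im=im,K=K,T=T)
cv2.imwrite("pics/w3.png",cv2.resize(im[:,:,::-1],(800,600),interpolation=cv2.INTER_CUBIC))
E
```

```text
eef_pos: [453.7, 131.0, 45.4]
force: [-0.3, -0.3, -0.5]
grip_force: 0.0
eef_pos: [453.6, 131.0, 43.2]
force: [0.7, 0.4, -0.7]
grip_force: 0.0
```

View pics/w3.png

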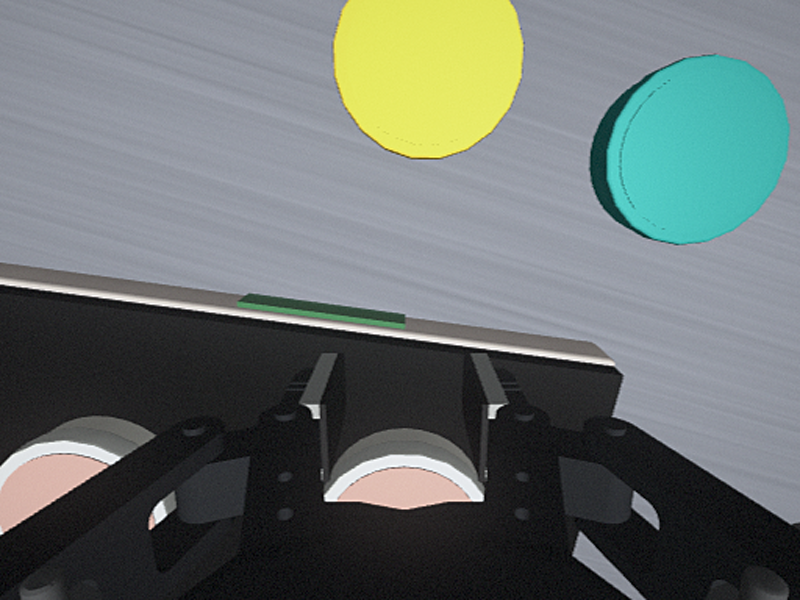

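Dish A is centred between the fingers (dish at x≈405, finger midpoint ≈404). I'll step down further and watch for contact with the deck.

```bash
for i in 1 2 3; do python3 -m handwheel '[[[0,0,-2,0,0,0,-0.1],[0,0,0,0,0,0,-0.1]]]' | egrep 'eef_pos|  force:|^force:'; done
```

```text
eef_pos: [453.6, 131.0, 41.1]
force: [-0.5, 0.7, 0.2]
eef_pos: [453.6, 131.0, 39.1]
force: [-0.2, -0.3, -0.4]
eef_pos: [453.6, 131.0, 37.1]
force: [0.4, -0.1, -0.6]
```

```bash
for i in 1 2; do python3 -m handwheel '[[[0,0,-1,0,0,0,-0.1],[0,0,0,0,0,0,-0.1]]]' | egrep 'eef_pos|^force:'; done
```

```text
eef_pos: [453.7, 131.0, 36.7]
force: [-2.3, -0.3, 7.0]
eef_pos: [453.8, 131.0, 36.7]
force: [-6.7, -0.6, 19.8]
```

Contact with the deck is at TCP z ≈ 36.8. I'll raise the tool to leave the tips about 3 mm above the deck, then push A at 80 mm/s.

```bash
python3 -m handwheel '[[[0,0,5,0,0,0,-0.1],[4.8,1.4,0,0,0,0,-0.1],[4.8,1.4,0,0,0,0,-0.1],[4.8,1.4,0,0,0,0,-0.1],[9.6,2.85,0,0,0,0,-0.1],[9.6,2.85,0,0,0,0,-0.1],[9.6,2.85,0,0,0,0,-0.1],[9.6,2.85,0,0,0,0,-0.1]]]'; python3 -m handwheel '[[[9.6,2.85,0,0,0,0,-0.1],[9.6,2.85,0,0,0,0,-0.1],[9.6,2.85,0,0,0,0,-0.1],[9.6,2.85,0,0,0,0,-0.1],[9.6,2.85,0,0,0,0,-0.1],[9.6,2.85,0,0,0,0,-0.1],[4.8,1.4,0,0,0,0,-0.1],[0,0,0,0,0,0,-0.1]]]'
python3 - <<'E'
from h import *
im,K,T=cam("wrist");print(T[:3,3])
i2,K2,T2=cam("top");np.savez("t1.npz",im=i2,K=K2,T=T2)
a=cv2.resize(im[:,:,::-1],(400,300),interpolation=cv2.INTER_AREA);b=cv2.resize(i2[120:240,160:320,::-1],(800,600),interpolation=cv2.INTER_CUBIC)
b[300:,:400]=a
cv2.imwrite("pics/t1.png",b)
E
```

```text
time_s: 6.6
eef_pos: [507.2, 146.8, 40.2]
ee_rot: [0.0, -0.143, 0.99, -0.0]
force: [-0.2, 0.6, -0.1]
grip_width: 0.449
grip_force: 0.1
time_s: 7.6
eef_pos: [569.0, 165.1, 40.2]
ee_rot: [0.0, -0.143, 0.99, -0.0]
force: [-0.2, -0.8, 0.3]
grip_width: 0.449
grip_force: 0.0
[505.74450147 146.03551627 174.48402781]
```

View pics/t1.png

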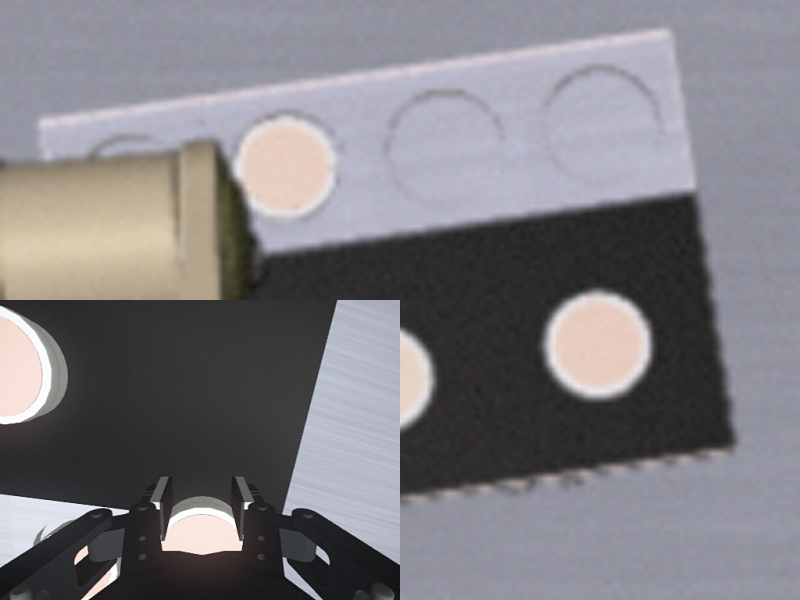

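Dish A is seated in the two-finger cradle and the other dishes haven't moved. About 38 mm of push remains.

```bash
python3 -m handwheel '[[[5.75,1.7,0,0,0,0,-0.1],[5.75,1.7,0,0,0,0,-0.1],[5.75,1.7,0,0,0,0,-0.1],[5.75,1.7,0,0,0,0,-0.1],[4.8,1.4,0,0,0,0,-0.1],[4.8,1.4,0,0,0,0,-0.1],[3.8,1.2,0,0,0,0,-0.1],[0,0,0,0,0,0,-0.1]]]'
python3 - <<'E'
from h import *
im,K,T=cam("wrist");i2,_,_=cam("scene");i3,_,_=cam("top")
L=np.vstack([cv2.resize(im,(400,300),interpolation=cv2.INTER_AREA),cv2.resize(i3[110:230,160:320],(400,300),interpolation=cv2.INTER_CUBIC)])
r=cv2.resize(i2[160:280,160:320],(400,300),interpolation=cv2.INTER_CUBIC)
b=np.hstack([L,np.vstack([r,cv2.resize(im[190:310,176:336],(400,300),interpolation=cv2.INTER_CUBIC)])])
cv2.imwrite("pics/a2.png",b[:,:,::-1])
E
```

```text
time_s: 8.7
eef_pos: [605.5, 176.0, 40.2]
ee_rot: [0.0, -0.143, 0.99, 0.0]
force: [-0.3, -0.1, -0.0]
grip_width: 0.448
grip_force: 0.0
```

View pics/a2.png

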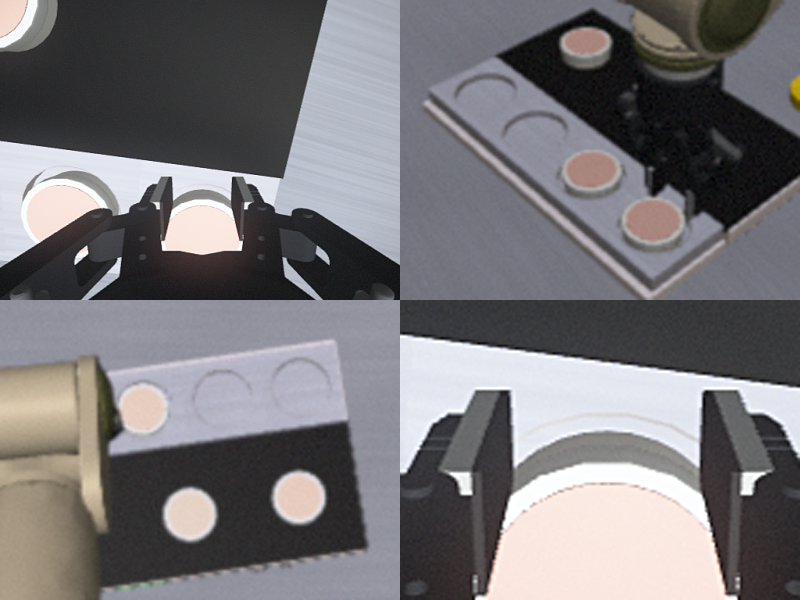

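Dish A appears to be in its well: a crescent of the well rim shows behind it, and the scene view shows it as low as the filled one. I'll back off and go to B; the scene camera will have a clear view of A from there.

```bash
python3 -m handwheel '[[[-7.7,-2.3,0,0,0,0,-0.1],[0,0,30,0,0,0,-0.1],[0,0,30,0,0,-7.4,-0.1],[-39.8,-40,0,0,0,-8,-0.1],[-39.8,-40,0,0,0,-8,-0.1],[-39.8,-40,0,0,0,-8,-0.1],[0,0,-25,0,0,0,-0.1],[0,0,0,0,0,0,-0.1]]]';  python3 - <<'E'
from h import *
im,K,T=cam("wrist");i2,_,_=cam("scene");i3,_,_=cam("top")
L=np.vstack([cv2.resize(im,(400,300),interpolation=cv2.INTER_AREA),cv2.resize(i3[110:230,160:320],(400,300),interpolation=cv2.INTER_CUBIC)])
r=cv2.resize(i2[170:290,160:320],(400,300),interpolation=cv2.INTER_CUBIC)
b=np.hstack([L,np.vstack([r,cv2.resize(i2[200:260,210:290],(400,300),interpolation=cv2.INTER_CUBIC)])])
cv2.imwrite("pics/b1.png",b[:,:,::-1])
E
```

```text
time_s: 9.85
eef_pos: [476.9, 53.4, 74.6]
ee_rot: [-0.001, 0.13, 0.991, 0.0]
force: [0.7, -0.1, 0.2]
grip_width: 0.447
grip_force: 0.0
```

View pics/b1.png

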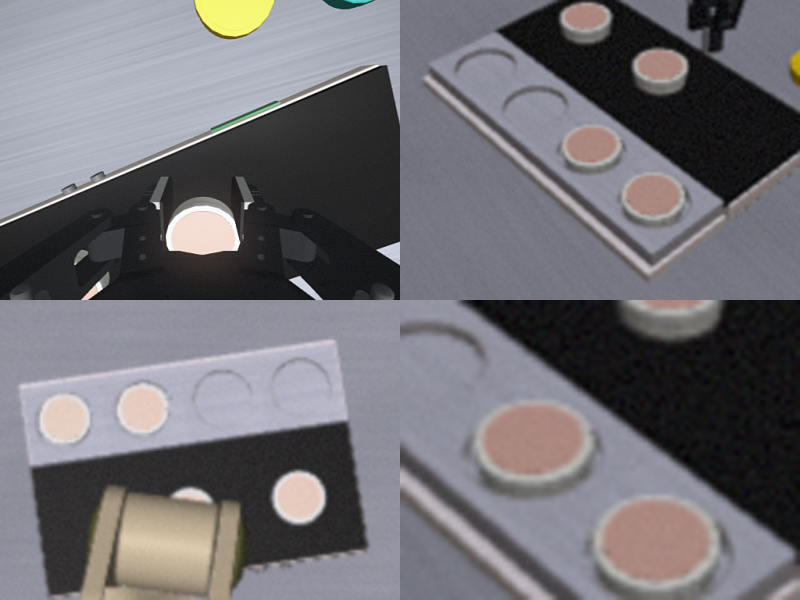

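Dish A is down in its well, level with the pre-filled dish next to it. Dish B is centred between the fingers. I'll push B the same way.

```bash
python3 -m handwheel '[[[0,0,-20,0,0,0,-0.1],[0,0,-15,0,0,0,-0.1],[0,0,0,0,0,0,-0.1],[4.8,-1.28,0,0,0,0,-0.1],[4.8,-1.28,0,0,0,0,-0.1],[4.8,-1.28,0,0,0,0,-0.1],[9.7,-2.58,0,0,0,0,-0.1],[9.7,-2.58,0,0,0,0,-0.1]]]'
python3 -m handwheel '[[[9.7,-2.58,0,0,0,0,-0.1],[9.7,-2.58,0,0,0,0,-0.1],[9.7,-2.58,0,0,0,0,-0.1],[9.7,-2.58,0,0,0,0,-0.1],[9.7,-2.58,0,0,0,0,-0.1],[9.7,-2.58,0,0,0,0,-0.1],[9.7,-2.58,0,0,0,0,-0.1],[9.7,-2.58,0,0,0,0,-0.1]]]'
```

```text
time_s: 11.0
eef_pos: [512.8, 44.3, 40.4]
ee_rot: [0.0, 0.13, 0.992, -0.0]
force: [-0.3, 0.8, 0.6]
grip_width: 0.447
grip_force: 0.2
time_s: 12.0
eef_pos: [590.2, 23.8, 40.3]
ee_rot: [-0.0, 0.13, 0.992, -0.0]
force: [-0.9, -0.8, 0.8]
grip_width: 0.451
grip_force: 0.3
```

```bash
python3 -m handwheel '[[[5.5,-1.46,0,0,0,0,-0.1],[5.5,-1.46,0,0,0,0,-0.1],[5.5,-1.46,0,0,0,0,-0.1],[5.5,-1.46,0,0,0,0,-0.1],[5.5,-1.46,0,0,0,0,-0.1],[5.5,-1.46,0,0,0,0,-0.1],[5.5,-1.46,0,0,0,0,-0.1],[3.6,-1,0,0,0,0,-0.1]]]'; python3 -m handwheel '[[[0,0,0,0,0,0,-0.1]]]'
```

```text
time_s: 13.0
eef_pos: [632.0, 12.6, 40.2]
ee_rot: [-0.0, 0.13, 0.991, 0.0]
force: [-1.2, -0.1, -0.2]
grip_width: 0.453
grip_force: 0.1
time_s: 13.12
eef_pos: [631.8, 12.6, 40.2]
ee_rot: [0.0, 0.13, 0.992, -0.0]
force: [0.1, 0.9, -0.5]
grip_width: 0.449
grip_force: 0.0
```

```bash
python3 -m handwheel '[[[-7.7,2,0,0,0,0,-0.1],[0,0,30,0,0,0,-0.1],[0,0,30,0,0,0,-0.1],[-42.7,-32.5,0,0,0,4.6,-0.1],[-42.7,-32.5,0,0,0,4.5,-0.1],[-42.7,-32.5,0,0,0,4.5,-0.1],[0,0,-25,0,0,0,-0.1],[0,0,0,0,0,0,-0.1]]]';  python3 - <<'E'
from h import *
im,K,T=cam("wrist");i2,_,_=cam("scene");i3,_,_=cam("top")
L=np.vstack([cv2.resize(im,(400,300),interpolation=cv2.INTER_AREA),cv2.resize(i3[110:230,160:320],(400,300),interpolation=cv2.INTER_CUBIC)])
r=cv2.resize(i2[170:290,160:320],(400,300),interpolation=cv2.INTER_CUBIC)
b=np.hstack([L,np.vstack([r,cv2.resize(i2[185:245,180:260],(400,300),interpolation=cv2.INTER_CUBIC)])])
cv2.imwrite("pics/c1.png",b[:,:,::-1])
E
```

```text
time_s: 14.12
eef_pos: [494.6, -82.5, 74.5]
ee_rot: [-0.001, 0.012, 1.0, 0.001]
force: [-0.3, 0.6, 1.4]
grip_width: 0.447
grip_force: 0.0
```

View pics/c1.png

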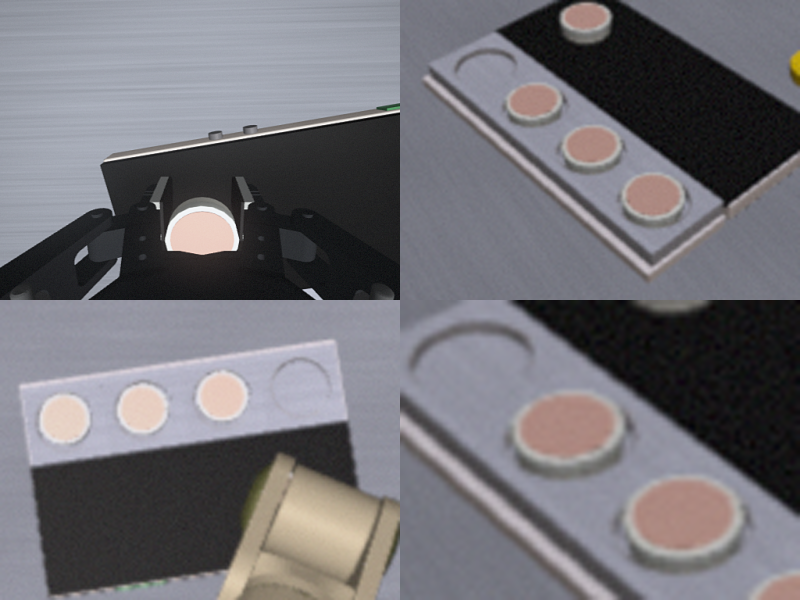

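B is also seated in its well, and C is centred in the cradle. I'll push C.

```bash
python3 -m handwheel '[[[0,0,-20,0,0,0,-0.1],[0,0,-15,0,0,0,-0.1],[0,0,0,0,0,0,-0.1],[4.8,-0.1,0,0,0,0,-0.1],[4.8,-0.1,0,0,0,0,-0.1],[4.8,-0.1,0,0,0,0,-0.1],[9.7,-0.23,0,0,0,0,-0.1],[9.7,-0.23,0,0,0,0,-0.1]]]'
python3 -m handwheel '[[[9.7,-0.23,0,0,0,0,-0.1],[9.7,-0.23,0,0,0,0,-0.1],[9.7,-0.23,0,0,0,0,-0.1],[9.7,-0.23,0,0,0,0,-0.1],[9.7,-0.23,0,0,0,0,-0.1],[9.7,-0.23,0,0,0,0,-0.1],[9.7,-0.23,0,0,0,0,-0.1],[5.8,-0.14,0,0,0,0,-0.1]]]'
```

```text
time_s: 15.28
eef_pos: [530.4, -83.6, 40.4]
ee_rot: [0.0, 0.012, 1.0, -0.0]
force: [-0.6, 1.1, 0.1]
grip_width: 0.451
grip_force: 0.4
time_s: 16.27
eef_pos: [604.0, -85.3, 40.2]
ee_rot: [0.0, 0.012, 1.0, -0.0]
force: [-0.9, 0.1, 2.1]
grip_width: 0.447
grip_force: 0.5
```

```bash
python3 -m handwheel '[[[5.8,-0.14,0,0,0,0,-0.1],[5.8,-0.14,0,0,0,0,-0.1],[5.8,-0.14,0,0,0,0,-0.1],[5.8,-0.14,0,0,0,0,-0.1],[5.8,-0.14,0,0,0,0,-0.1],[5.8,-0.14,0,0,0,0,-0.1],[5.8,-0.14,0,0,0,0,-0.1],[0,0,0,0,0,0,-0.1]]]'; python3 -m handwheel '[[[-8,0,0,0,0,0,-0.1],[0,0,30,0,0,0,-0.1],[0,0,30,0,0,0,-0.1],[-50,0,0,0,0,0,-0.1],[-50,0,0,0,0,0,-0.1],[-50,0,20,0,0,0,-0.1],[-50,0,0,0,0,0,-0.1],[0,0,0,0,0,0,-0.1]]]';  python3 - <<'E'
from h import *
i2,_,_=cam("scene");i3,_,_=cam("top")
L=cv2.resize(i3[110:230,160:320],(400,300),interpolation=cv2.INTER_CUBIC)
r=cv2.resize(i2[170:290,160:320],(400,300),interpolation=cv2.INTER_CUBIC)
b=np.vstack([np.hstack([L,r]),np.hstack([cv2.resize(i2[170:230,170:250],(400,300),interpolation=cv2.INTER_CUBIC),cv2.resize(i2[:],(400,300))])])
cv2.imwrite("pics/d1.png",b[:,:,::-1])
E
```

```text
time_s: 17.27
eef_pos: [644.3, -86.3, 40.2]
ee_rot: [0.0, 0.012, 1.0, 0.0]
force: [-0.4, 0.6, 0.1]
grip_width: 0.451
grip_force: 0.0
time_s: 18.27
eef_pos: [432.9, -85.6, 120.3]
ee_rot: [-0.001, 0.012, 1.0, 0.0]
force: [0.5, -0.5, 0.0]
grip_width: 0.449
grip_force: 0.0
```

View pics/d1.png

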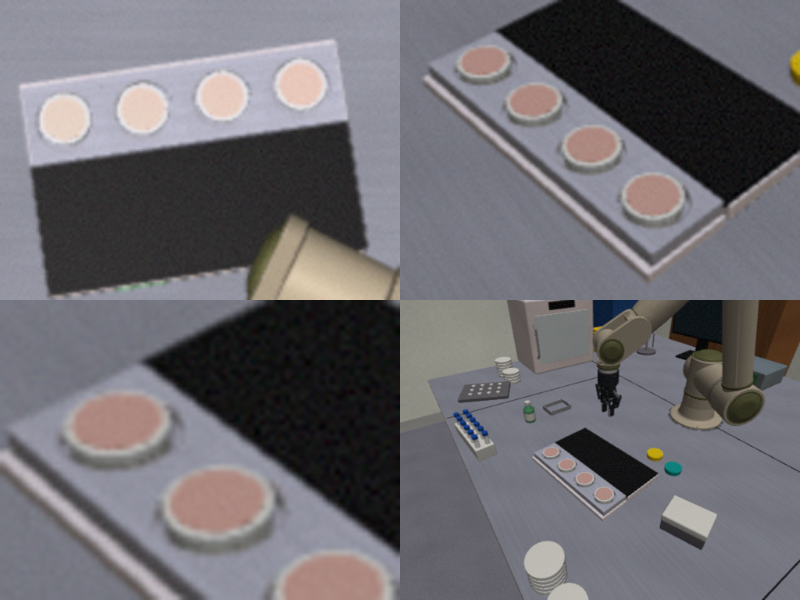

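All four wells now hold a dish sitting flat and low, with clear rim gaps around each. The arm is clear of the station and the things beside it are where they were, so I'm handing in.

```bash
python3 -c "
from rig import *
print(finish_job())"
```

```text
the job is handed in; nothing more can be done
None
```

I slid the three dishes along the deck into the three empty wells and handed the job in at about 18 s of the 64 s allowed; the last pictures show all four dishes flat in their wells and the things beside the station in place, but the hand-in gave no verdict.

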